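Move the sample bucket to the other folding hook

TASK

Swing the folded hook out and push it firmly against its stop, move the bucket over from the other stand's hook and hang it gently there by its crook, then fold the emptied hook back and press it firmly flat. Push the hooks with firm but moderate fingertip force, never ramming or gripping them, keep the bucket upright, and do not disturb the other things on the bench.

Things in the scene. Friction and masses are not known exactly. Their poses are not given: they have to be found in the camera images.
- stand_full: Stand whose hook starts out with the bucket on it: grey upright panel 150 mm wide (y), 12 thick (x), 215 high, on a fixed white foot plate (x -30 to +120 mm, 12 thick). Origin on the bench under the panel's middle; x out of the front face that carries the hook (away from the robot), y along the face, z up. 
- stand_bare: Same stand, hook folded (or nearly) and empty; left and right may be swapped: grey upright panel 150 mm wide (y), 12 thick (x), 215 high, on a fixed white foot plate (x -30 to +120 mm, 12 thick). Origin on the bench under the panel's middle; x out of the front face that carries the hook (away from the robot), y along the face, z up. 
- hook_full (a joint): Hook of stand_full, rad: 0 = folded flat along the panel (arm to the stand's -y), 1.571 = fully out (arm to the stand's +x), growing anticlockwise from above. Steel arm 95 mm long, 8 wide, 12 high, its top 206 mm above the bench, on an upright hinge at the stand's x 16, y 55 mm. A 12 mm round post at its end stands 47 mm above the panel's top edge: push it there, from either side.
- hook_bare (a joint): Hook of stand_bare, same as hook_full. Pushed from behind, over the panel's top, it swings out. Hinge drag about 1.6 N at the post; stays where left. Rubber buffers end its travel both ways, about 15 N per mm at the post, so the push must be felt: seated by 8 N or more held 0.2 s (aim for 12); over 22 N, pushing or gripping, damages it.
- hook_full_hinge (a point): On hook_full's hinge axis, at the height of the arm's top face (206 mm).
- hook_bare_hinge (a point): On hook_bare's hinge axis, at the height of the arm's top face (206 mm).
- hook_full_tip (a point): Top centre of hook_full's end post, 95 mm from the hinge axis, 262 mm above the bench.
- hook_bare_tip (a point): Top centre of hook_bare's end post, 95 mm from the hinge axis, 262 mm above the bench.
- hook_bare_seat (a point): Hanging place on hook_bare: middle of the arm's top face, 52 mm from the hinge axis; axes of the hook: -y from hinge to post, z up.
- bucket: Aluminium bucket 68 mm wide, 65 high, 0.15-0.31 kg, under a steel bail (top at 97 mm) with an open crook and grip tab. Origin: underside centre, z up; hung, it is 59 mm above the bench, x along the arm. At 27 mm lift, bucket and bail pass below the arms. To unhook, lift 27 mm (22-34), then move to its own -y; to hang, the reverse, turned to stand_bare as it was to stand_full.
- bucket_crook (a point): Middle of the underside of the crook, which rests on the arm; 147 mm above the bucket's origin. The crook is an inverted U, 18 mm long (x), 20 mm wide inside (y), 28 outside, with a long leg on -y down to the bail and a short lip on +y reaching 16 mm below this point. Lower it on to the arm slowly, by feel: over 25 N on a hook is too hard.
- bucket_tab (a point): In the grip tab above the crook: 12 mm thick (y), 22 mm long (x), 38 mm high, from 152 to 190 mm above the bucket's origin; this point is 176 mm above it.
- jar: Bystander: glass jar with a steel lid, 56 mm wide, 75 mm high, origin under its centre.
- tin: Bystander: aluminium sample tin, 66 mm wide, 50 mm high, origin under its centre.
- spatula: Bystander: spatula 200 mm long, lying on the bench.
- cutter: Bystander: brass cutting ring, 64 mm wide, 30 mm high, origin under its centre.
Things that resemble listed ones, but are neither listed nor needed, are in the scene too. Several things have the shape of the bucket; the one meant has the colours described above.

How it is judged:
By the outcome, as a careful person would: the job done as asked, in the order asked, and still so for the second after the job is handed in, with the robot touching nothing.
It also fails if it takes over 72 s, if anything falls off the work surface, if the arm or the gripper's body presses on something with over 40 N, if the wrist force passes 120 N, or if a joint passes its speed limit or range.

ROBOT

A 6-joint arm with a two-finger parallel gripper is mounted at the origin on the work surface. World frame = base frame: x ahead of the robot, y to its left, z up, the work surface at z = 0. Lengths are in mm, angles in degrees, forces in N, time in s.
With the tool pointing down it reaches from about 350 to 850 mm from the base axis. Payload 8.1 kg.
Tool frame: the origin (TCP) lies midway between the tips of the shut fingers; the grasp point (between the pads) lies 19 mm behind it; z points along the fingers, y is the line along which they close (so a half turn about z gives the same grasp; the last joint's range is limited). The gripper opens to 85 mm and grips with 20 to 120 N. Pads are 22 mm wide; open, the fingers measure 114 mm over their backs; the gripper's body (76 mm by 85 mm) begins 54 mm behind the grasp point. The pads swing forward as they close: fully open they stand 13 mm farther back than shut.
Start: joints at [72.055, 7.471, 85.268, -0, 87.261, -4.893], TCP at [135.478, 584.509, 231.292] pointing down, gripper open.
Joint ranges: [-169.43, 169.43], [-51.17, 129.36], [1.28, 143.12], [-76.62, 256.62], [0, 156.53], [-152.29, 152.29]. Speed limits (degrees/s): [136.94, 136.94, 159.86, 180, 180, 180].

INTERFACE

Orientations are given as [roll, pitch, yaw] about the fixed x, y, z axes, in that order (R = Rz(yaw) Ry(pitch) Rx(roll)).
In Python, from bench import sense, snapshot, order, finder gives the robot as it stands.
- The arm moves only by the tool send_rows, never from a script. Its argument "steps" is a list of rows, each a list of 2 entries, a list of its own where there are three numbers: the shift along the world's x, y, z in units of 30 mm (1.0 is 30 mm), then the turn, a rotation vector about the world's x, y, z in rad. In form: [[[dx, dy, dz], [wx, wy, wz]], ...]. A call has 1 to 10 rows; each row is the pose to reach, as a shift and turn from the pose commanded when the call began; what a row does not reach only later rows make up. A row lasts 1/8 s, in which the tool goes at most 62.5 mm and 10.7 degrees, less where a joint would pass 70% of its speed; a pose out of reach is approached as far as the arm can. A call with a gripper value outside its range is refused whole. "fingers" is the closure, from 0 (fully open) to 1 (shut), set as the call begins (left out, the last holds). The fingers move at their own pace and stop on an object; "squeeze" is the grip in N (left out, the last holds). Time passes only in rows, so rows that repeat a pose let the fingers close. It gives the time, the measured TCP pose, the force, the opening and the grip force at its end, in the units of the state.
- sense(): the state, without advancing time (a new reading comes with each control period).
- snapshot(name): name is "scene" or "top"; returns a dict with "img" (420x560x3 uint8, red, green, blue), "K" (3x3 intrinsics, pixels), "pose" (4x4, takes a point from camera to world coordinates). Camera axes: x right, y up, looking along -z (the intrinsics and any distortion apply to the point x, -y, -z); pixel columns grow to the right and rows downward; lengths in mm; the calibration is good to about 2 mm. A picture is of the moment at which its call begins. There is no depth.
- order.hand_in(): hands the job in; it is judged then, once.
Trained networks look in the newest picture that a camera, given by its name, has taken for a name from the list of things; names that differ only in an ending like _2 or _b are one class to them, and where a whole thing is asked for, a point or a joint stands for the part that bears it (a point fixed in the world has none). Each returns a list of dicts, best first, with "confidence" (0 to 1); they miss things now and then, are a little off and sometimes report something else, mostly with a low value. They report only what shows in the picture. A call takes as long as a camera call. They do not tell look-alikes from the thing itself.
- finder.find_in(label, camera): "box" ([left, top, width, height] as shares, 0 to 1, of the picture: columns of its width, rows of its height, round what is visible of it).
- finder.trace(label, camera): "mask" (420x560 bool, what is visible of it) and "box" ([left, top, width, height] as shares, 0 to 1, of the picture: columns of its width, rows of its height, round what is visible of it).
- finder.pinpoint(label, camera): "at" ([column, row] as shares, 0 to 1, of the picture: columns of its width, rows of its height: a listed point, or the origin of a listed thing).
The state is a dict: "time": time; "joint_pos": joint angles; "qd": joint speeds; "joint_efforts": joint torques, N m; "tool_pos": TCP position; "tcp_rot": TCP orientation; "ft_force": force on the tool from outside, world axes, zero at the start; "wrist_torque": the same for the moment, N m; "finger_gap": finger opening in mm; "grip_force": force on a finger pad.
Only numpy, scipy, OpenCV 4.12 (cv2) and the standard library are available. Lean on these libraries where they do the work, as an engineer would, in place of code of your own. Each camera call takes 0.05 s, during which the arm holds its last target. There are 200 camera calls.

## Working session

There is one attempt and no reset: what is moved stays moved. The work goes in short steps, Python scripts to look and compute and a tool call to move; the robot and the scene stay as the last step left them, time stands still between calls to the robot, and variables do not carry over. Pictures are saved under pics/ and viewed, at most 14 in all, crops included, and the job is handed in when it is done.

Besides the shell and the picture viewer there is one more tool, called after "Request:" as name(argument=value, ...), one argument or row to a line, values as JSON. send_rows: Moves the arm, as the interface text tells. Its arguments: {"type":"object","properties":{"steps":{"type":"array"},"fingers":{"type":"number"},"squeeze":{"type":"number"}},"required":["steps"]}

```bash
mkdir -p pics; cat > h.py <<'E'
import numpy as np, cv2
from bench import sense, snapshot, order, finder
def save(s,n): cv2.imwrite(f'pics/{n}.png',cv2.cvtColor(s['img'],cv2.COLOR_RGB2BGR))
def ray(s,px):
    K,T=s['K'],s['pose']; d=np.array([(px[0]-K[0,2])/K[0,0],-(px[1]-K[1,2])/K[1,1],-1.])
    return T[:3,3],T[:3,:3]@d
def onz(s,px,z):
    o,d=ray(s,px); return o+d*(z-o[2])/d[2]
def proj(s,p):
    T=s['pose']; c=T[:3,:3].T@(np.array(p)-T[:3,3]); K=s['K']
    return K[0,0]*c[0]/-c[2]+K[0,2], K[1,1]*-c[1]/-c[2]+K[1,2]
E
cat > look.py <<'E'
from h import *
np.set_printoptions(precision=1,suppress=True)
S={c:snapshot(c) for c in('scene','top')}
for c in S: save(S[c],c+'0'); print(c,list(S[c].keys()),S[c]['pose'][:3,3],S[c]['K'][0,0])
H=dict(stand_full=0,stand_bare=0,hook_full_hinge=206,hook_bare_hinge=206,hook_full_tip=262,hook_bare_tip=262,hook_bare_seat=206,bucket=59,bucket_crook=206,bucket_tab=235,jar=0,tin=0,cutter=0,spatula=0)
for n,z in H.items():
  for c in S:
    for r in finder.pinpoint(n,c)[:4]:
      a=np.array(r['at'])*[560,420]; print(n,c,a,round(r['confidence'],2),onz(S[c],a,z)[:2])
print(sense())
E
python3 look.py
```

```text
scene ['img', 'K', 'pose'] [1184.2 -475.7  707.1] 390.05939293450496
top ['img', 'K', 'pose'] [ 310.2    2.8 1539.2] 492.7894346116958
stand_full scene [294.6 234.8] 0.7 [532.9 127.5]
stand_full top [245.7 245.6] 0.56 [528.9 131.8]
stand_bare scene [190.6 272.9] 0.87 [ 480.8 -182.7]
stand_bare top [344.  260.9] 0.85 [ 493.8 -178.5]
stand_bare top [211.2 194.3] 0.68 [690.7 252.5]
stand_bare top [214.2 217.6] 0.56 [614.6 237.4]
stand_bare top [332.5 253.3] 0.53 [ 516.2 -142.1]
hook_full_hinge scene [313.  165.4] 0.64 [530.7 187.7]
hook_full_hinge top [220.1 234.2] 0.54 [528.2 186.5]
hook_bare_hinge scene [199.9 200. ] 0.94 [ 486.2 -132.7]
hook_bare_hinge top [336.4 250.3] 0.51 [ 497.2 -133. ]
hook_full_tip scene [345.  158.5] 0.8 [628.  199.4]
hook_full_tip top [212.  192.7] 0.51 [630.4 208.1]
hook_bare_tip scene [172.2 198.9] 0.6 [ 524.3 -213.3]
hook_bare_tip top [369.2 236.7] 0.71 [ 528.9 -212.5]
hook_bare_seat scene [189.5 208.2] 0.96 [ 500.6 -167.8]
hook_bare_seat top [350.  248.8] 0.52 [ 502.9 -169.9]
bucket scene [323.3 218.8] 0.91 [584.6 187.1]
bucket scene [379.3 239.3] 0.72 [7
[... 1266 characters left out ...]
0.64 [ 424.  -381.5]
cutter scene [279.6 335.5] 0.8 [ 773.3 -129. ]
cutter scene [315.4 165.8] 0.47 [270.3 465.2]
cutter top [334.2 173.4] 0.74 [ 777.1 -141.8]
spatula scene [355.9 299.7] 0.77 [810.5  76.2]
spatula scene [346.2 197.1] 0.44 [491.6 393.3]
spatula top [264.8 164.7] 0.68 [797.3  84.8]
{'time': 1.5, 'joint_pos': array([72.1,  7.5, 85.3, -0. , 87.3, -4.9]), 'qd': array([ 0. ,  0. , -0. , -0. ,  0. , -0.1]), 'joint_efforts': array([  0. , -56.9, -50.1,  -0. ,   0. ,   0. ]), 'tool_pos': array([135.5, 584.5, 231.3]), 'tcp_rot': array([-180. ,    0. ,  166.9]), 'ft_force': array([0., 0., 0.]), 'wrist_torque': array([-0.,  0.,  0.]), 'grip_force': 0.0, 'finger_gap': 85.31413207444254}
```

View pics/scene0.png

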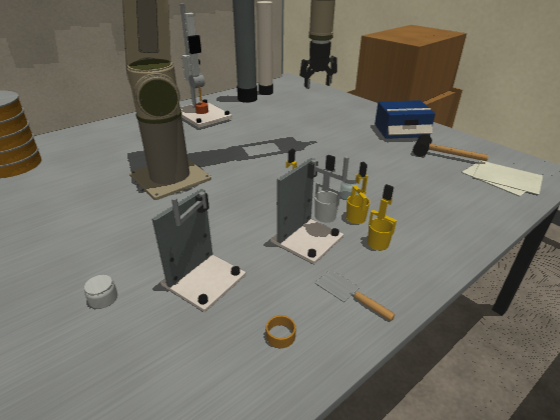

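View pics/top0.png

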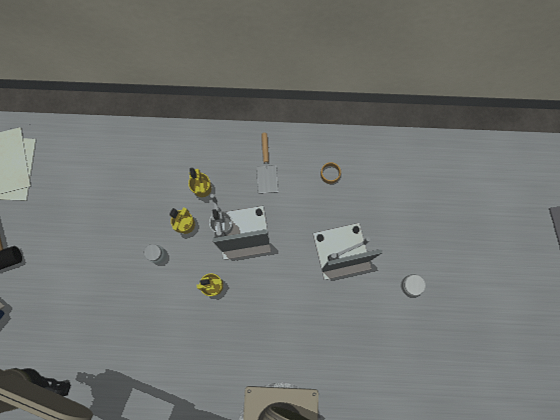

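```bash
cat > crop.py <<'E'
import cv2,numpy as np
def comp(out,specs):
    t=[]
    for f,x,y in specs:
        im=cv2.imread(f'pics/{f}.png')[y:y+75,x:x+100]; im=cv2.resize(im,(400,300),interpolation=cv2.INTER_CUBIC)
        for k in range(0,100,20): cv2.putText(im,str(x+k),(k*4,8),0,.3,(0,0,255),1); cv2.line(im,(k*4,10),(k*4,15),(0,0,255),1)
        for k in range(20,75,20): cv2.putText(im,str(y+k),(6,k*4+3),0,.3,(0,0,255),1); cv2.line(im,(0,k*4),(5,k*4),(0,0,255),1)
        t.append(im)
    cv2.imwrite(f'pics/{out}.png',np.vstack([np.hstack(t[:2]),np.hstack(t[2:])]))
E
python3 -c "
from crop import *
comp('c0',[('top0',190,195),('top0',300,215),('scene0',265,145),('scene0',150,188)])"
```

```text
(no output)
```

View pics/c0.png

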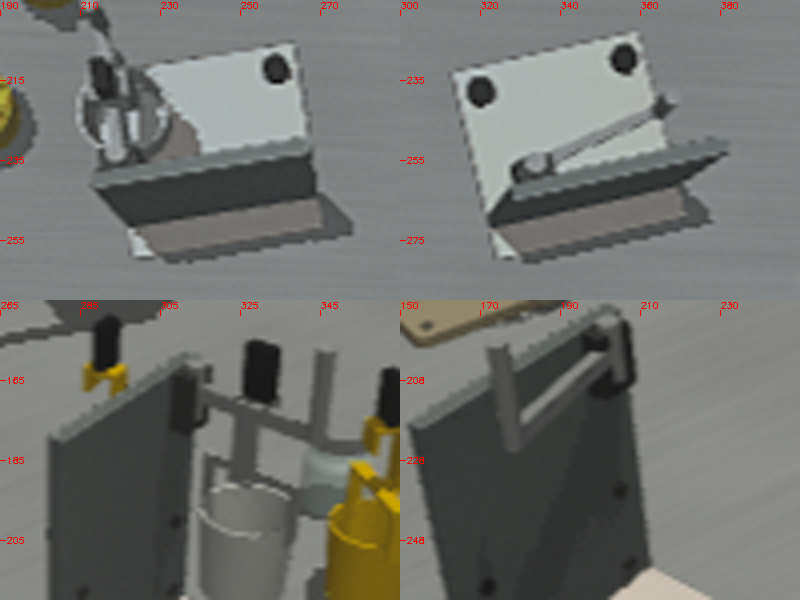

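```bash
cat > fit.py <<'E'
from h import *
from scipy.optimize import least_squares
np.set_printoptions(precision=1,suppress=True)
S={c:snapshot(c) for c in('scene','top')}
def st(q,p):
    c,s=np.cos(q[2]),np.sin(q[2]); return [q[0]+c*p[0]-s*p[1],q[1]+s*p[0]+c*p[1],p[2]]
def hk(th,r,z): return [16+r*np.sin(th),55-r*np.cos(th),z]
def tip(z): return lambda t:hk(t,95,z)
def hin(z): return lambda t:hk(t,0,z)
F=[('top',(213,241.5),(-6,75,215)),('top',(267.8,230),(6,-75,215)),('top',(263.75,205.75),(120,-75,12)),
('scene',(280.5,180),(6,-75,215)),('scene',(311.8,158),(-6,75,215)),('scene',(346,157.5),tip(262)),('top',(212,192.7),tip(262)),
('scene',(313,165.4),hin(206)),('top',(220.1,234.2),hin(206))]
B=[('top',(313,233.25),(120,75,12)),('top',(359.25,223),(120,-75,12)),('top',(328.25,262.5),(-6,75,215)),('top',(382.5,252),(-6,-75,215)),
('scene',(152.5,220),(-6,-75,215)),('scene',(174.2,199.5),tip(262)),('scene',(178.3,225.5),tip(194)),('top',(369.2,236.7),tip(262)),
('scene',(199.9,200),hin(206)),('scene',(203.75,190),(-6,75,215))]
for n,P,x0 in(('full',F,[530,130,.15,1.57]),('bare',B,[490,-180,.25,.15])):
    f=lambda q:np.concatenate([np.subtract(proj(S[c],st(q,p(q[3]) if callable(p) else p)),a) for c,a,p in P])
    r=least_squares(f,x0,loss='soft_l1',x_scale=[10,10,.1,.1]); q=r.x
    print(n,q[:2],np.degrees(q[2:]),'\n',r.fun.reshape(-1,2).tolist() if 0 else np.round(f(q),1).reshape(-1,2).tolist())
    for nm,p in(('hinge',hk(0,0,206)),('tip',hk(q[3],95,262)),('tip_out',hk(np.pi/2,95,262)),('tip_fold',hk(0,95,262)),('seat_out',hk(np.pi/2,52,206))): print(nm,np.array(st(q,p)))
E
python3 fit.py
```

```text
full [526. 131.] [10.6 90.8] 
 [[-0.1, -0.2], [-0.9, -0.7], [0.5, -0.1], [-1.0, 0.3], [-0.6, -0.6], [0.1, -0.3], [0.3, 2.1], [0.3, 0.1], [-0.5, -1.3]]
hinge [531.7 188.  206. ]
tip [624.8 206.8 262. ]
tip_out [625.  205.5 262. ]
tip_fold [549.1  94.6 262. ]
seat_out [582.8 197.6 206. ]
bare [ 485.6 -182.5] [14.8 10.7] 
 [[0.4, -2.2], [0.4, -2.0], [0.2, 0.6], [0.0, -0.9], [-1.1, -0.6], [-0.2, -0.2], [0.4, -0.1], [-0.6, 0.4], [3.0, -1.0], [-2.0, -0.8]]
hinge [ 486.9 -125.2  206. ]
tip [ 527.9 -211.   262. ]
tip_out [ 578.8 -100.9  262. ]
tip_fold [ 511.3 -217.1  262. ]
seat_out [ 537.2 -111.9  206. ]
```

Request:
send_rows(
  steps=[
    [[1, -1.6, 1], [0, 0, -0.1]],
    [[2, -3.2, 2], [0, 0, -0.2]],
    [[3, -5, 3.3], [0, 0, -0.3]],
    [[4.2, -6.8, 3.3], [0, 0, -0.4]],
    [[5.4, -8.6, 3.3], [0, 0, -0.5]],
    [[6.6, -10.4, 3.3], [0, 0, -0.6]],
    [[7.6, -12.2, 3.3], [0, 0, -0.7]],
    [[8.6, -14, 3.3], [0, 0, -0.8]],
    [[9.5, -15.8, 3.3], [0, 0, -0.9]],
    [[9.5, -16.2, 3.3], [0, 0, -0.9]],
  ],
  fingers=1,
  squeeze=60,
)

```text
time: 2.85
tool_pos: [421.4, 95.6, 330.2]
tcp_rot: [-180.0, 0.0, 115.1]
ft_force: [0.1, 0.3, -0.4]
finger_gap: -0.2
grip_force: 0.0
```

Request:
send_rows(
  steps=[
    [[0.4, -1.6, 0], [0, 0, 0]],
    [[0.9, -3.4, 0], [0, 0, 0]],
    [[1.3, -5.2, 0], [0, 0, 0]],
    [[1.7, -7, 0], [0, 0, 0]],
    [[2.2, -8.8, 0], [0, 0, 0]],
    [[2.6, -10.3, -0.5], [0, 0, 0]],
    [[2.6, -10.8, -1.5], [0, 0, 0]],
    [[2.6, -10.8, -2.5], [0, 0, 0]],
    [[2.6, -10.8, -3.2], [0, 0, 0]],
    [[2.6, -10.8, -3.2], [0, 0, 0]],
  ],
)

```text
time: 4.1
tool_pos: [497.3, -224.9, 232.2]
tcp_rot: [-179.9, -0.2, 115.4]
ft_force: [-0.9, 0.6, 0.1]
finger_gap: -0.0
grip_force: 0.0
```

```bash
python3 -c "
from h import *
for c in('top','scene'): save(snapshot(c),c+'1')
from crop import *
comp('c1',[('top1',300,200),('top1',330,200),('scene1',130,160),('scene1',150,188)])"
```

```text
(no output)
```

View pics/c1.png

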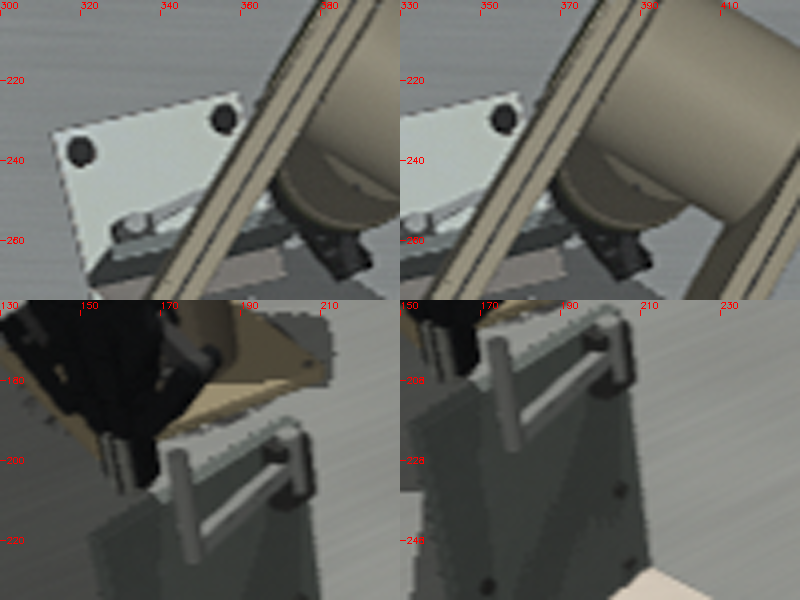

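```bash
cat > arc.py <<'E'
from h import *
import sys
def P(th,d,h=(486.9,-125.2),yaw=14.8):
    a=np.radians(yaw+th-90); u=np.array([np.cos(a),np.sin(a)]); t=np.array([-u[1],u[0]])
    return np.array(h)+95*u-d*t
if __name__=='__main__':
    c=np.array([498.5,-225.5])
    for th in (11,16,24,32,40,48,56,64,70,76,80,84,87,90): print(th,np.round((P(th,20)-c)/30,2),round(np.radians(th-11),2))
E
python3 arc.py
```

```text
11 [0.39 0.2 ] 0.0
16 [0.66 0.28] 0.09
24 [1.08 0.46] 0.23
32 [1.47 0.69] 0.37
40 [1.82 0.97] 0.51
48 [2.13 1.3 ] 0.65
56 [2.38 1.67] 0.79
64 [2.59 2.07] 0.93
70 [2.71 2.39] 1.03
76 [2.79 2.72] 1.13
80 [2.82 2.94] 1.2
84 [2.84 3.17] 1.27
87 [2.85 3.34] 1.33
90 [2.85 3.51] 1.38
```

Request:
send_rows(
  steps=[
    [[0.2, 0.1, 0], [0, 0, 0]],
    [[0.4, 0.2, 0], [0, 0, 0]],
    [[0.66, 0.28, 0], [0, 0, 0.09]],
    [[1.08, 0.46, 0], [0, 0, 0.23]],
    [[1.47, 0.69, 0], [0, 0, 0.37]],
    [[1.82, 0.97, 0], [0, 0, 0.51]],
    [[2.13, 1.3, 0], [0, 0, 0.65]],
    [[2.38, 1.67, 0], [0, 0, 0.79]],
    [[2.59, 2.07, 0], [0, 0, 0.93]],
    [[2.7, 2.3, 0], [0, 0, 1.0]],
  ],
)

```text
time: 5.45
tool_pos: [580.1, -155.9, 234.7]
tcp_rot: [-180.0, 0.0, 172.9]
ft_force: [-0.9, -0.9, 0.4]
finger_gap: -0.1
grip_force: 0.8
```

```bash
python3 -c "
from h import *
print(sense()['ft_force'],sense()['tool_pos'])
for c in('top','scene'):
  s=snapshot(c); save(s,c+'2')
  for r in finder.pinpoint('hook_bare_tip',c)[:2]: a=np.array(r['at'])*[560,420]; print(c,a,r['confidence'],onz(s,a,262))
from crop import *
comp('c2',[('top2',290,200),('top2',330,200),('scene2',130,160),('scene2',170,160)])"
```

```text
[-0.91014661 -0.90130011  0.37773752] [ 580.12575121 -155.86285312  234.6984833 ]
scene [214.984 196.686] 0.75 [ 573.10159459 -140.24717888  262.        ]
```

View pics/c2.png

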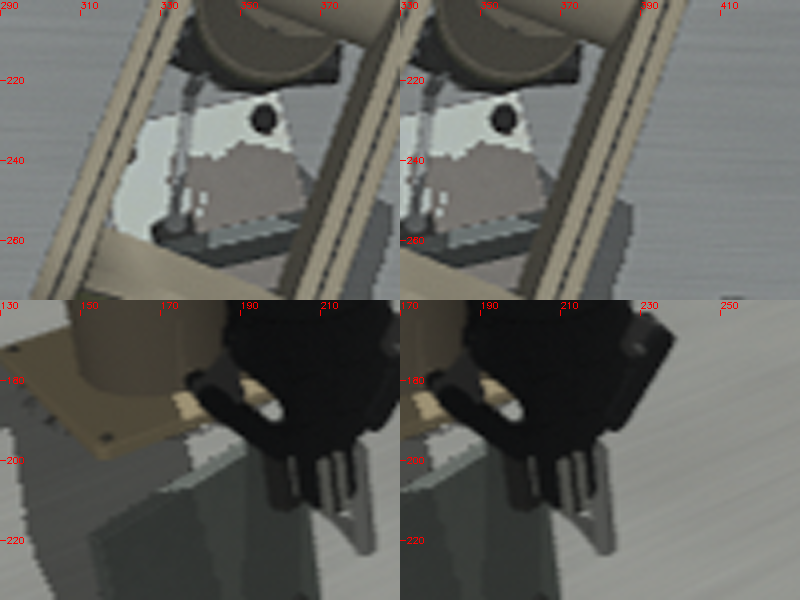

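Request:
send_rows(
  steps=[
    [[0.05, 0.2, 0], [0, 0, 0.06]],
    [[0.09, 0.42, 0], [0, 0, 0.13]],
    [[0.11, 0.53, 0], [0, 0, 0.17]],
    [[0.12, 0.64, 0], [0, 0, 0.2]],
    [[0.12, 0.64, 0], [0, 0, 0.2]],
  ],
)

```text
time: 6.28
tool_pos: [583.1, -137.2, 234.4]
tcp_rot: [180.0, 0.0, -175.9]
ft_force: [1.0, -0.6, 0.8]
finger_gap: 0.2
grip_force: 0.2
```

Request:
send_rows(
  steps=[
    [[0.01, 0.06, 0], [0, 0, 0.02]],
    [[0.01, 0.12, 0], [0, 0, 0.04]],
    [[0.02, 0.17, 0], [0, 0, 0.06]],
    [[0.02, 0.17, 0], [0, 0, 0.06]],
  ],
)

```text
time: 6.78
tool_pos: [583.6, -132.0, 234.3]
tcp_rot: [180.0, -0.0, -172.4]
ft_force: [0.6, -1.1, 1.4]
finger_gap: 0.4
grip_force: 0.4
```

Request:
send_rows(
  steps=[
    [[0, 0.04, 0], [0, 0, 0.01]],
    [[0, 0.08, 0], [0, 0, 0.02]],
    [[0, 0.13, 0], [0, 0, 0.04]],
    [[0, 0.13, 0], [0, 0, 0.04]],
  ],
)

```text
time: 7.28
tool_pos: [583.7, -128.1, 234.3]
tcp_rot: [180.0, -0.0, -170.1]
ft_force: [-0.1, -0.1, 1.3]
finger_gap: 0.3
grip_force: 0.5
```

Request:
send_rows(
  steps=[
    [[0, 0.02, 0], [0, 0, 0.01]],
    [[0, 0.04, 0], [0, 0, 0.02]],
    [[0, 0.04, 0], [0, 0, 0.02]],
  ],
)

```text
time: 7.65
tool_pos: [583.7, -127.0, 234.3]
tcp_rot: [180.0, -0.0, -169.0]
ft_force: [0.5, -0.4, 0.1]
finger_gap: -0.3
grip_force: 0.7
```

Request:
send_rows(
  steps=[
    [[0, 0.02, 0], [0, 0, 0.01]],
    [[0, 0.04, 0], [0, 0, 0.02]],
    [[0, 0.04, 0], [0, 0, 0.02]],
  ],
)

```text
time: 8.02
tool_pos: [583.7, -125.8, 234.3]
tcp_rot: [180.0, -0.0, -167.8]
ft_force: [1.5, -1.2, -0.6]
finger_gap: 0.3
grip_force: 0.7
```

Request:
send_rows(
  steps=[
    [[0, 0.02, 0], [0, 0, 0.01]],
    [[0, 0.04, 0], [0, 0, 0.02]],
    [[0, 0.04, 0], [0, 0, 0.02]],
  ],
)

```text
time: 8.4
tool_pos: [583.7, -124.6, 234.3]
tcp_rot: [180.0, -0.0, -166.7]
ft_force: [1.6, -1.2, -0.7]
finger_gap: 0.1
grip_force: 0.7
```

Request:
send_rows(
  steps=[
    [[0, 0.02, 0], [0, 0, 0.01]],
    [[0, 0.04, 0], [0, 0, 0.02]],
    [[0, 0.04, 0], [0, 0, 0.02]],
  ],
)

```text
time: 8.78
tool_pos: [583.7, -123.4, 234.3]
tcp_rot: [180.0, -0.0, -165.5]
ft_force: [0.8, -1.2, -0.7]
finger_gap: 0.1
grip_force: 0.7
```

```bash
python3 -c "
from h import *
print(sense()['ft_force'],sense()['tool_pos'])
for c in('top','scene'):
  s=snapshot(c); save(s,c+'3')
  for r in finder.pinpoint('hook_bare_tip',c)[:2]: a=np.array(r['at'])*[560,420]; print(c,a,r['confidence'],onz(s,a,262))
"
```

```text
[ 0.78572914 -1.15420087 -0.7318416 ] [ 583.65245936 -123.40223092  234.2783758 ]
top [328.104 219.198] 0.71 [ 571.19236293 -103.75483366  262.        ]
scene [229.824 193.2  ] 0.53 [ 581.39741456 -108.66758875  262.        ]
```

Request:
send_rows(
  steps=[
    [[0, 0.03, 0], [0, 0, 0]],
    [[0, 0.06, 0], [0, 0, 0]],
    [[0, 0.06, 0], [0, 0, 0]],
  ],
)

```text
time: 9.35
tool_pos: [583.5, -121.6, 234.2]
tcp_rot: [180.0, -0.0, -165.5]
ft_force: [0.9, -1.5, -0.4]
finger_gap: 0.4
grip_force: 0.5
```

Request:
send_rows(
  steps=[
    [[0, 0.02, 0], [0, 0, 0]],
    [[0, 0.04, 0], [0, 0, 0]],
    [[0, 0.04, 0], [0, 0, 0]],
  ],
)

```text
time: 9.72
tool_pos: [583.6, -120.4, 234.2]
tcp_rot: [180.0, -0.0, -165.5]
ft_force: [-0.6, -1.0, -0.1]
finger_gap: 0.1
grip_force: 0.6
```

Request:
send_rows(
  steps=[
    [[0, 0.02, 0], [0, 0, 0]],
    [[0, 0.04, 0], [0, 0, 0]],
    [[0, 0.04, 0], [0, 0, 0]],
  ],
)

```text
time: 10.1
tool_pos: [583.7, -119.2, 234.3]
tcp_rot: [180.0, 0.0, -165.5]
ft_force: [-0.6, -0.9, -0.1]
finger_gap: 0.1
grip_force: 0.6
```

Request:
send_rows(
  steps=[
    [[0, 0.02, 0], [0, 0, 0]],
    [[0, 0.04, 0], [0, 0, 0]],
    [[0, 0.04, 0], [0, 0, 0]],
  ],
)

```text
time: 10.48
tool_pos: [583.7, -118.0, 234.3]
tcp_rot: [180.0, 0.0, -165.5]
ft_force: [-1.4, -1.7, -0.8]
finger_gap: 0.1
grip_force: 0.6
```

Request:
send_rows(
  steps=[
    [[0, 0.02, 0], [0, 0, 0]],
    [[0, 0.04, 0], [0, 0, 0]],
    [[0, 0.04, 0], [0, 0, 0]],
  ],
)

```text
time: 10.85
tool_pos: [583.6, -117.5, 234.3]
tcp_rot: [-179.9, -0.0, -165.6]
ft_force: [-0.9, -5.0, -1.1]
finger_gap: -0.1
grip_force: 2.3
```

Request:
send_rows(
  steps=[
    [[0, 0.02, 0], [0, 0, 0]],
    [[0, 0.02, 0], [0, 0, 0]],
  ],
)

```text
time: 11.1
tool_pos: [583.6, -117.4, 234.3]
tcp_rot: [-179.9, -0.0, -165.6]
ft_force: [-0.1, -7.0, -0.3]
finger_gap: 0.1
grip_force: 3.5
```

Request:
send_rows(
  steps=[
    [[0, 0.04, 0], [0, 0, 0]],
    [[0, 0.04, 0], [0, 0, 0]],
  ],
)

```text
time: 11.35
tool_pos: [583.6, -117.2, 234.4]
tcp_rot: [-179.8, -0.0, -165.6]
ft_force: [-0.0, -11.4, -1.6]
finger_gap: -0.4
grip_force: 5.6
```

Request:
send_rows(
  steps=[
    [[0, 0.02, 0], [0, 0, 0]],
    [[0, 0.02, 0], [0, 0, 0]],
    [[0, 0.02, 0], [0, 0, 0]],
    [[0, 0.02, 0], [0, 0, 0]],
  ],
)

```text
time: 11.85
tool_pos: [583.6, -117.2, 234.4]
tcp_rot: [-179.8, -0.0, -165.7]
ft_force: [-1.2, -13.3, -1.1]
finger_gap: -0.2
grip_force: 6.6
```

```bash
python3 -c "
from h import *
S={c:snapshot(c) for c in('scene','top')}
def tri(a,b):
    (o1,d1),(o2,d2)=ray(S['scene'],a),ray(S['top'],b)
    M=np.array([d1,-d2]).T; x=np.linalg.lstsq(M,o2-o1,rcond=None)[0]; p,q=o1+x[0]*d1,o2+x[1]*d2; return (p+q)/2,np.linalg.norm(p-q)
print(onz(S['scene'],(330.5,163),230),onz(S['top'],(215.75,214.5),230)); print(tri((330.5,163),(215.75,214.5)),tri((329,165),(214.8,210.2)))
print(proj(S['scene'],(582.8,197.6,230)),proj(S['top'],(582.8,197.6,230)),sense()['ft_force'])
"
```

```text
[581.30481658 200.07019329 230.        ] [577.88478536 198.71205285 230.        ]
(array([579.21943615, 200.11777542, 228.7648875 ]), np.float64(3.1674306944706516)) (array([586.15328608, 197.90600109, 228.29436346]), np.float64(11.556715722553738))
(np.float64(330.2479816048994), np.float64(163.49960863451264)) (np.float64(216.28466794955557), np.float64(212.7494252650861)) [ -0.31606436 -14.14055393  -1.83353393]
```

Request:
send_rows(
  steps=[
    [[0, -0.5, 0], [0, 0, 0]],
    [[0, -1, 0], [0, 0, 0]],
    [[0, -1, 1.5], [0, 0, 0]],
    [[0, -1, 3], [0, 0, 0]],
    [[0, 0.5, 3.2], [0, 0, 0]],
    [[0, 2.2, 3.2], [0, 0, 0]],
    [[0, 4, 3.2], [0, 0, 0]],
    [[0, 5.8, 3.2], [0, 0, 0]],
    [[0, 7.6, 3.2], [0, 0, -0.04]],
    [[0, 9, 3.2], [0, 0, -0.07]],
  ],
  fingers=0.3,
)

```text
time: 13.2
tool_pos: [583.5, 157.7, 330.3]
tcp_rot: [179.9, 0.0, -169.6]
ft_force: [1.2, -0.5, 0.1]
finger_gap: 59.8
grip_force: 0.0
```

Request:
send_rows(
  steps=[
    [[-0.09, 0.8, 0], [0, 0, 0]],
    [[-0.09, 1.45, 0], [0, 0, 0]],
    [[-0.09, 1.45, -1], [0, 0, 0]],
    [[-0.09, 1.45, -2], [0, 0, 0]],
    [[-0.09, 1.45, -2.8], [0, 0, 0]],
    [[-0.09, 1.45, -3.3], [0, 0, 0]],
    [[-0.09, 1.45, -3.65], [0, 0, 0]],
    [[-0.09, 1.45, -3.65], [0, 0, 0]],
    [[-0.09, 1.45, -3.65], [0, 0, 0]],
  ],
)

```text
time: 14.32
tool_pos: [581.5, 199.1, 222.0]
tcp_rot: [180.0, 0.1, -169.6]
ft_force: [0.3, 0.5, 0.5]
finger_gap: 59.8
grip_force: 0.0
```

```bash
python3 -c "
from h import *
for c in('top','scene'): s=snapshot(c); save(s,c+'4')
from crop import *
comp('c4',[('top4',180,180),('top4',290,200),('scene4',285,130),('scene4',170,160)])"
```

```text
(no output)
```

View pics/c4.png

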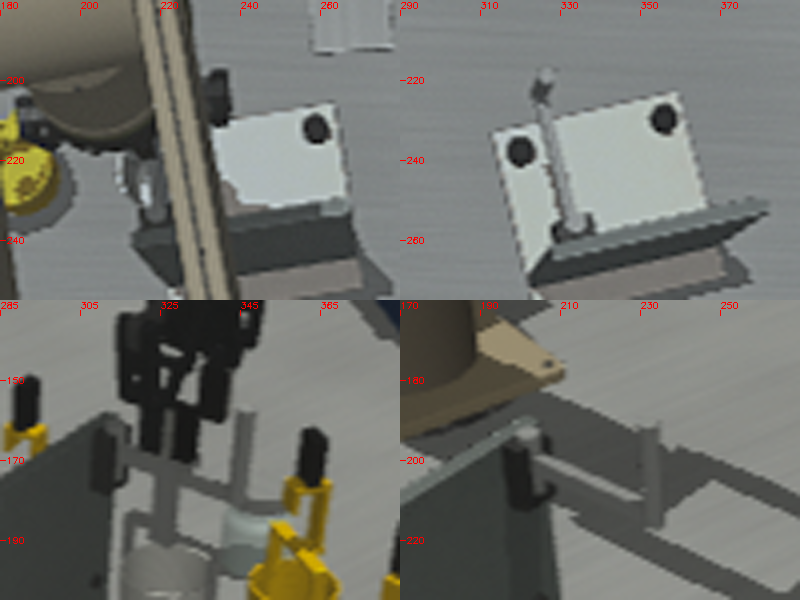

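Request:
send_rows(
  steps=[
    [[0, 0, 0], [0, 0, 0]],
    [[0, 0, 0], [0, 0, 0]],
    [[0, 0, 0], [0, 0, 0]],
    [[0, 0, 0], [0, 0, 0]],
    [[0, 0, 0], [0, 0, 0]],
  ],
  fingers=1,
  squeeze=45,
)

```text
time: 15.05
tool_pos: [581.1, 199.2, 221.1]
tcp_rot: [180.0, 0.0, -169.6]
ft_force: [0.3, 0.3, 2.9]
finger_gap: 11.7
grip_force: 47.3
```

```bash
python3 -c "
from h import *
S={c:snapshot(c) for c in('scene','top')}
for a in((233,191.3),(232.5,192)): print(onz(S['scene'],a,262))
print(onz(S['top'],(326.25,218.75),262))
for n,z in(('hook_bare_tip',262),('hook_bare_seat',206),('hook_bare_hinge',206),('bucket_tab',235)):
 for c in S:
  for r in finder.pinpoint(n,c)[:2]: a=np.array(r['at'])*[560,420]; print(n,c,a,r['confidence'],onz(S[c],a,z))
"
```

```text
[579.37908849 -99.20204127 262.        ]
[ 581.02918343 -101.60138566  262.        ]
[572.19316639 -98.83384146 262.        ]
hook_bare_tip scene [230.608 190.008] 0.81 [ 571.80770036 -100.24614054  262.        ]
hook_bare_tip scene [219.8  203.91] 0.63 [ 602.3694838  -147.07661449  262.        ]
hook_bare_tip top [324.184 218.484] 0.59 [572.68011236 -93.36367792 262.        ]
hook_bare_seat scene [218.68  207.186] 0.88 [ 538.80992542 -114.86494497  206.        ]
hook_bare_seat top [329.112 236.712] 0.63 [ 533.85924824 -112.34467388  206.        ]
hook_bare_hinge scene [201.992 194.586] 0.69 [ 468.91156502 -117.00098583  206.        ]
hook_bare_hinge top [332.416 252.882] 0.62 [ 489.73058104 -122.35479387  206.        ]
hook_bare_hinge top [328.496 237.3  ] 0.29 [ 532.15873719 -110.69918389  206.        ]
bucket_tab scene [364.112 165.606] 0.74 [651.19492808 248.93684122 235.        ]
bucket_tab scene [388.696 190.008] 0.57 [763.12178652 202.04724073 235.        ]
bucket_tab top [169.176 209.916] 0.8 [584.22097745 325.20202067 235.        ]
bucket_tab top [212.8 214.2] 0.63 [577.35402512 206.00644516 235.        ]
```

Request:
send_rows(
  steps=[
    [[0, 0, 0.2], [0, 0, 0]],
    [[0, 0, 0.5], [0, 0, 0]],
    [[0, 0, 0.8], [0, 0, 0]],
    [[0, 0, 0.9], [0, 0, 0]],
    [[0, 0, 0.9], [0, 0, 0]],
    [[0.05, -0.3, 0.9], [0, 0, 0]],
    [[0.15, -0.8, 0.9], [0, 0, 0]],
    [[0.3, -1.5, 0.9], [0, 0, 0]],
    [[0.45, -2.3, 0.9], [0, 0, 0]],
    [[0.5, -2.5, 0.9], [0, 0, 0]],
  ],
)

```text
time: 16.8
tool_pos: [596.4, 121.3, 247.7]
tcp_rot: [-180.0, -0.0, -169.7]
ft_force: [0.6, 1.6, -3.3]
finger_gap: 11.0
grip_force: 46.5
```

```bash
python3 -c "
from h import *
print(sense()['ft_force'])
for c in('top','scene'): s=snapshot(c); save(s,c+'5')
from crop import *
comp('c5',[('top5',180,180),('scene5',280,190),('scene5',265,130),('scene5',300,130)])"
```

```text
[ 0.62356323  1.57349194 -3.29288364]
```

View pics/c5.png

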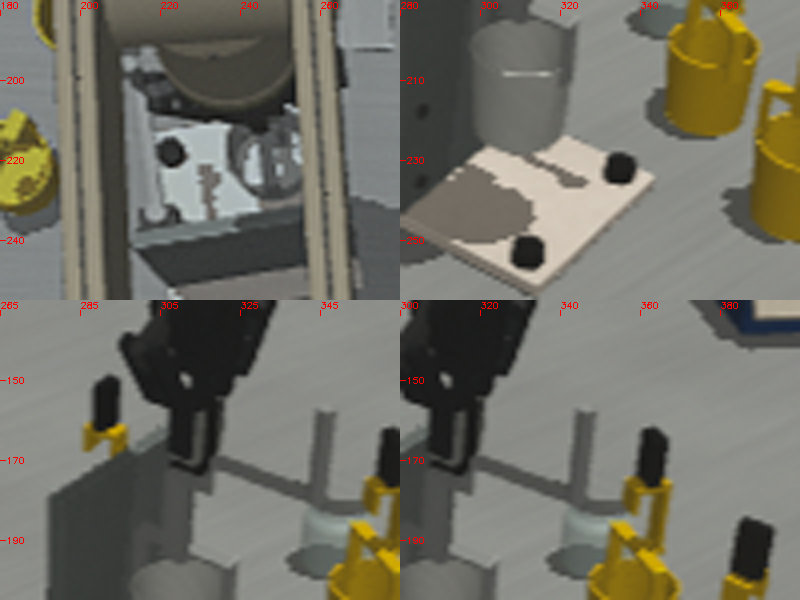

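Request:
send_rows(
  steps=[
    [[0.6, -0.7, 0], [0, 0, 0]],
    [[1.4, -1.6, 0], [0, 0, 0]],
    [[1.8, -2.8, 0], [0, 0, 0.02]],
    [[1.8, -4.1, 0], [0, 0, 0.04]],
    [[1.8, -5.4, 0], [0, 0, 0.06]],
    [[1.8, -6.7, 0], [0, 0, 0.08]],
    [[1.8, -8, 0], [0, 0, 0.08]],
    [[1.8, -9.1, 0], [0, 0, 0.08]],
    [[1.6, -9.9, 0], [0, 0, 0.08]],
    [[1.2, -10.1, 0], [0, 0, 0.08]],
  ],
)

```text
time: 18.15
tool_pos: [631.5, -179.9, 247.4]
tcp_rot: [180.0, -0.0, -165.0]
ft_force: [-0.2, 0.1, -2.4]
finger_gap: 10.9
grip_force: 46.5
```

Request:
send_rows(
  steps=[
    [[-0.5, 0, 0], [0, 0, 0]],
    [[-1.2, 0, 0], [0, 0, 0]],
    [[-1.9, -0.05, 0], [0, 0, 0]],
    [[-2.4, -0.1, 0], [0, 0, 0]],
    [[-2.55, -0.1, 0], [0, 0, 0]],
    [[-2.55, -0.1, 0], [0, 0, 0]],
    [[-2.55, -0.1, 0], [0, 0, 0]],
  ],
)

```text
time: 19.02
tool_pos: [555.9, -181.6, 247.8]
tcp_rot: [-180.0, 0.0, -164.9]
ft_force: [0.6, -0.0, -2.3]
finger_gap: 11.0
grip_force: 46.6
```

```bash
python3 -c "
from h import *
print(sense()['ft_force'])
for c in('top','scene'): s=snapshot(c); save(s,c+'6')
from crop import *
comp('c6',[('top6',300,190),('scene6',170,200),('scene6',160,140),('scene6',190,170)])"
```

```text
[ 0.58081503 -0.03773499 -2.32674009]
```

View pics/c6.png

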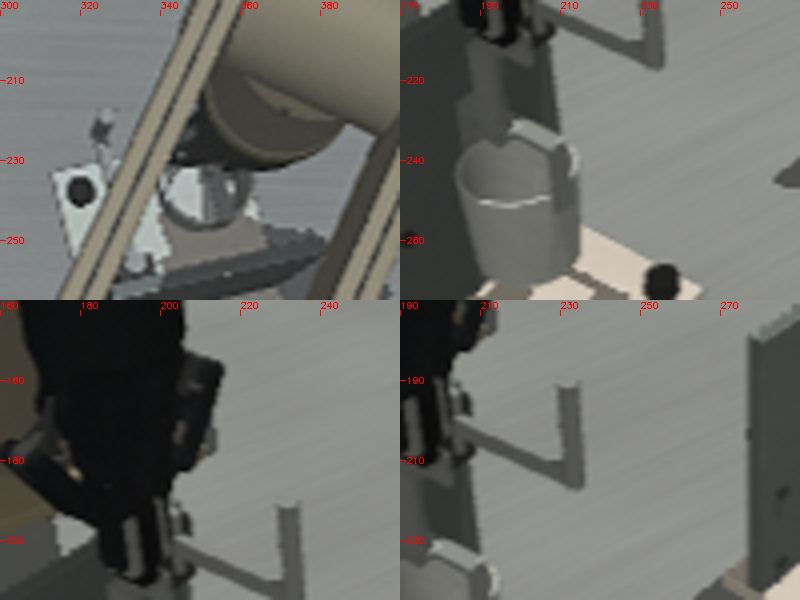

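Request:
send_rows(
  steps=[
    [[-0.1, 0.4, 0], [0, 0, 0]],
    [[-0.25, 0.9, 0], [0, 0, 0]],
    [[-0.4, 1.5, 0], [0, 0, 0]],
    [[-0.5, 1.9, 0], [0, 0, 0]],
    [[-0.58, 2.2, 0], [0, 0, 0]],
    [[-0.61, 2.33, 0], [0, 0, 0]],
    [[-0.61, 2.33, 0], [0, 0, 0]],
    [[-0.61, 2.33, 0], [0, 0, 0]],
  ],
)

```text
time: 20.12
tool_pos: [537.2, -112.5, 247.8]
tcp_rot: [-180.0, -0.0, -165.0]
ft_force: [0.0, -0.5, -2.5]
finger_gap: 11.2
grip_force: 46.6
```

```bash
python3 -c "
from h import *
print(sense()['ft_force'])
for c in('top','scene'): s=snapshot(c); save(s,c+'7')
from crop import *
comp('c7',[('top7',290,190),('scene7',170,220),('scene7',180,150),('scene7',170,180)])"
```

```text
[ 0.01296118 -0.45688627 -2.51641534]
```

View pics/c7.png

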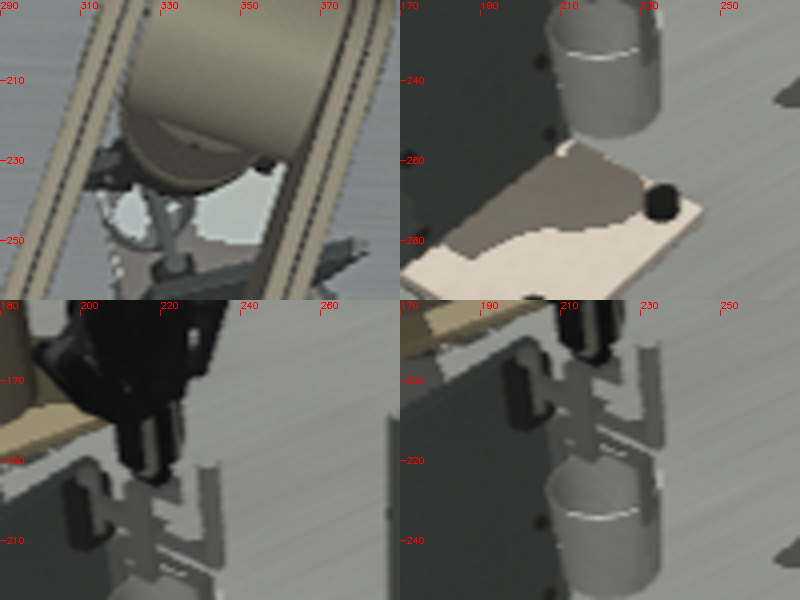

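Request:
send_rows(
  steps=[
    [[0, 0, -0.2], [0, 0, 0]],
    [[0, 0, -0.4], [0, 0, 0]],
    [[0, 0, -0.6], [0, 0, 0]],
    [[0, 0, -0.75], [0, 0, 0]],
    [[0, 0, -0.78], [0, 0, 0]],
    [[0, 0, -0.78], [0, 0, 0]],
  ],
)

```text
time: 20.98
tool_pos: [537.2, -112.1, 224.5]
tcp_rot: [-180.0, 0.0, -165.0]
ft_force: [-0.1, -0.3, -2.5]
finger_gap: 11.0
grip_force: 46.5
```

Request:
send_rows(
  steps=[
    [[0, 0, -0.03], [0, 0, 0]],
    [[0, 0, -0.07], [0, 0, 0]],
    [[0, 0, -0.07], [0, 0, 0]],
  ],
)

```text
time: 21.35
tool_pos: [537.1, -112.1, 222.2]
tcp_rot: [180.0, -0.0, -165.0]
ft_force: [-0.2, -0.1, -3.0]
finger_gap: 11.0
grip_force: 46.5
```

Request:
send_rows(
  steps=[
    [[0, 0, -0.03], [0, 0, 0]],
    [[0, 0, -0.05], [0, 0, 0]],
    [[0, 0, -0.05], [0, 0, 0]],
  ],
)

```text
time: 21.72
tool_pos: [537.2, -112.1, 221.1]
tcp_rot: [-180.0, 0.0, -165.0]
ft_force: [-1.7, 0.5, -0.3]
finger_gap: 11.2
grip_force: 46.9
```

Request:
send_rows(
  steps=[
    [[0, 0, -0.02], [0, 0, 0]],
    [[0, 0, -0.02], [0, 0, 0]],
  ],
)

```text
time: 21.98
tool_pos: [537.3, -112.1, 221.0]
tcp_rot: [-180.0, 0.0, -165.0]
ft_force: [-2.8, 1.6, 4.6]
finger_gap: 11.0
grip_force: 47.7
```

Request:
send_rows(
  steps=[
    [[0, 0, 0], [0, 0, 0]],
    [[0, 0, 0], [0, 0, 0]],
    [[0, 0, 0], [0, 0, 0]],
    [[0, 0, 0], [0, 0, 0]],
    [[0, 0, 0.3], [0, 0, 0]],
    [[0, 0, 1], [0, 0, 0]],
    [[0, 0, 2], [0, 0, 0]],
    [[0, 0, 3], [0, 0, 0]],
    [[0, 0, 3.6], [0, 0, 0]],
    [[0, 0, 3.6], [0, 0, 0]],
  ],
  fingers=0.3,
)

```text
time: 23.22
tool_pos: [537.9, -112.3, 330.0]
tcp_rot: [-179.9, 0.2, -165.0]
ft_force: [0.3, -0.3, 0.7]
finger_gap: 59.9
grip_force: 0.0
```

```bash
python3 -c "
from h import *
S={}
for c in('top','scene'): s=snapshot(c); S[c]=s; save(s,c+'8')
for n,z in(('hook_full_tip',262),('bucket_tab',235)):
 for c in S:
  for r in finder.pinpoint(n,c)[:2]: a=np.array(r['at'])*[560,420]; print(n,c,a,r['confidence'],onz(S[c],a,z))
from crop import *
comp('c8',[('top8',290,190),('scene8',180,220),('scene8',180,160),('scene8',290,140)])"
```

```text
hook_full_tip top [215.096 195.594] 0.73 [622.78316619 199.29433521 262.        ]
hook_full_tip top [344.624 262.5  ] 0.36 [ 458.44559558 -149.27150346  262.        ]
hook_full_tip scene [345.296 156.912] 0.64 [622.61516244 206.2535195  262.        ]
bucket_tab top [170.016 213.318] 0.9 [574.90665531 322.08091209 235.        ]
bucket_tab top [326.48  233.604] 0.88 [ 537.13187312 -102.59502968  235.        ]
bucket_tab scene [216.328 199.5  ] 0.91 [ 547.59554092 -123.67152833  235.        ]
bucket_tab scene [388.92  192.108] 0.56 [769.03012304 195.10439716 235.        ]
```

View pics/c8.png

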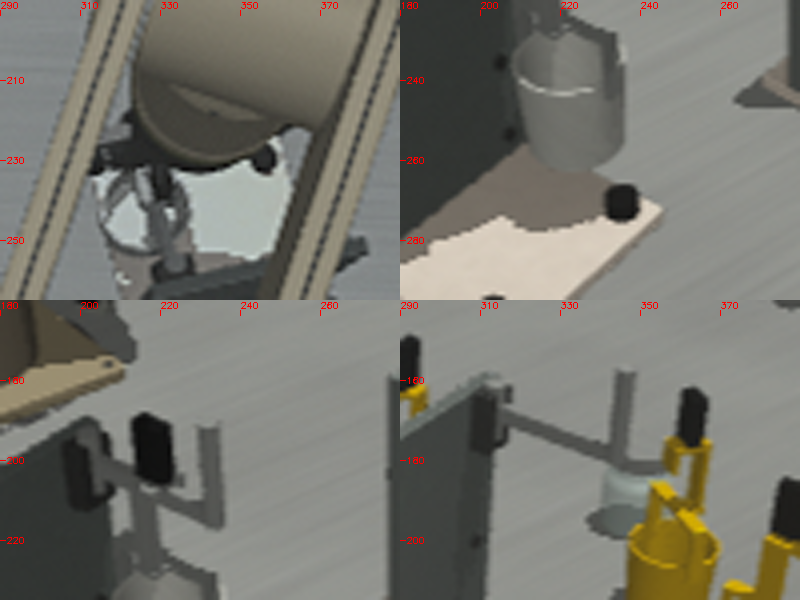

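Request:
send_rows(
  steps=[
    [[0.4, 1.6, 0], [0, 0, 0]],
    [[0.8, 3.3, 0], [0, 0, 0]],
    [[1.2, 5, 0], [0, 0, 0]],
    [[1.6, 6.7, 0], [0, 0, 0]],
    [[2, 8.4, 0], [0, 0, -0.04]],
    [[2.4, 10.1, 0], [0, 0, -0.08]],
    [[2.7, 11.4, 0], [0, 0, -0.08]],
    [[2.7, 11.8, -0.6], [0, 0, -0.08]],
    [[2.7, 11.8, -2], [0, 0, -0.08]],
    [[2.7, 11.8, -3.1], [0, 0, -0.08]],
  ],
  fingers=1,
)

```text
time: 24.78
tool_pos: [617.1, 241.0, 231.7]
tcp_rot: [-180.0, -0.2, -169.6]
ft_force: [0.5, 0.5, 0.2]
finger_gap: 0.3
grip_force: 0.0
```

```bash
python3 -c "
from h import *
from arc import P
print(sense()['tool_pos'])
c=np.array([618.2,241.9])
for th in (90,85,80,74,66,58,50,42,34,26,18,14,10,6,3,0): print(th,np.round((P(th,-17,(531.7,188.),10.6)-c)/30,2),round(np.radians(th-90),2))
"
```

```text
[617.09867396 241.03537849 231.71537247]
90 [ 0.13 -0.66] 0.0
85 [ 0.21 -0.92] -0.09
80 [ 0.28 -1.2 ] -0.17
74 [ 0.32 -1.53] -0.28
66 [ 0.33 -1.98] -0.42
58 [ 0.27 -2.42] -0.56
50 [ 0.15 -2.86] -0.7
42 [-0.02 -3.27] -0.84
34 [-0.26 -3.65] -0.98
26 [-0.54 -4.  ] -1.12
18 [-0.87 -4.31] -1.26
14 [-1.05 -4.44] -1.33
10 [-1.24 -4.56] -1.4
6 [-1.44 -4.67] -1.47
3 [-1.59 -4.74] -1.52
0 [-1.74 -4.81] -1.57
```

Request:
send_rows(
  steps=[
    [[0.07, -0.3, 0], [0, 0, 0]],
    [[0.13, -0.6, 0], [0, 0, 0]],
    [[0.21, -0.92, 0], [0, 0, -0.09]],
    [[0.28, -1.2, 0], [0, 0, -0.17]],
    [[0.32, -1.53, 0], [0, 0, -0.28]],
    [[0.33, -1.98, 0], [0, 0, -0.42]],
    [[0.27, -2.42, 0], [0, 0, -0.56]],
    [[0.15, -2.86, 0], [0, 0, -0.7]],
    [[-0.02, -3.27, 0], [0, 0, -0.84]],
    [[-0.02, -3.27, 0], [0, 0, -0.84]],
  ],
  squeeze=60,
)

```text
time: 26.02
tool_pos: [618.7, 142.4, 237.9]
tcp_rot: [179.9, 0.2, 142.3]
ft_force: [0.7, 1.1, 0.3]
finger_gap: -0.1
grip_force: 0.0
```

Request:
send_rows(
  steps=[
    [[-0.24, -0.38, 0], [0, 0, -0.14]],
    [[-0.52, -0.73, 0], [0, 0, -0.28]],
    [[-0.85, -1.04, 0], [0, 0, -0.42]],
    [[-1.03, -1.17, 0], [0, 0, -0.49]],
    [[-1.22, -1.29, 0], [0, 0, -0.56]],
    [[-1.22, -1.29, 0], [0, 0, -0.56]],
  ],
)

```text
time: 26.78
tool_pos: [581.7, 104.9, 236.8]
tcp_rot: [179.9, 0.0, 110.4]
ft_force: [-0.2, 0.2, 0.3]
finger_gap: 0.4
grip_force: 0.0
```

```bash
python3 -c "
from h import *
S={}
for c in('top','scene'): s=snapshot(c); S[c]=s; save(s,c+'9')
for n,z in(('hook_full_tip',262),('bucket_tab',235),('hook_bare_tip',262)):
 for c in S:
  for r in finder.pinpoint(n,c)[:2]: a=np.array(r['at'])*[560,420]; print(n,c,a,r['confidence'],onz(S[c],a,z))
from crop import *
comp('c9',[('top9',210,190),('scene9',180,220),('scene9',180,160),('scene9',250,130)])"
```

```text
hook_full_tip top [251.328 216.006] 0.64 [571.24452689  99.44933538 262.        ]
hook_full_tip top [328.496 237.216] 0.18 [ 523.05743545 -105.9261263   262.        ]
hook_full_tip scene [297.92  162.792] 0.47 [571.27276454  94.52915291 262.        ]
hook_full_tip scene [313.88  164.304] 0.36 [601.15599287 119.06743753 262.        ]
bucket_tab top [329.224 234.486] 0.89 [ 535.04669017 -109.99860339  235.        ]
bucket_tab top [169.512 211.89 ] 0.65 [578.7957862  323.80050975 235.        ]
bucket_tab scene [290.808 155.82 ] 0.68 [493.28016778 140.58536313 235.        ]
bucket_tab scene [361.816 164.22 ] 0.67 [642.66341239 250.12451225 235.        ]
hook_bare_tip top [327.88  234.906] 0.66 [ 529.12512213 -104.16685378  262.        ]
hook_bare_tip top [325.416 218.82 ] 0.55 [571.91164375 -96.63772356 262.        ]
hook_bare_tip scene [229.88  188.496] 0.6 [565.67798134 -98.01957716 262.        ]
```

View pics/c9.png

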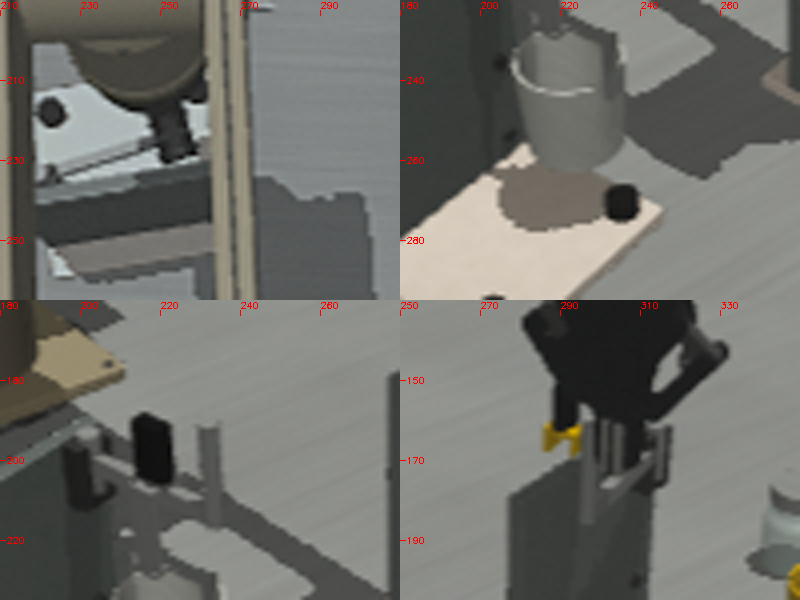

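Request:
send_rows(
  steps=[
    [[-0.1, -0.05, 0], [0, 0, -0.04]],
    [[-0.2, -0.11, 0], [0, 0, -0.08]],
    [[-0.3, -0.16, 0], [0, 0, -0.12]],
    [[-0.35, -0.18, 0], [0, 0, -0.15]],
    [[-0.35, -0.18, 0], [0, 0, -0.15]],
  ],
)

```text
time: 27.8
tool_pos: [570.4, 99.7, 235.2]
tcp_rot: [-180.0, -0.0, 101.6]
ft_force: [-0.2, 0.6, 1.1]
finger_gap: 0.0
grip_force: 0.4
```

Request:
send_rows(
  steps=[
    [[-0.03, 0, 0], [0, 0, 0]],
    [[-0.06, -0.01, 0], [0, 0, 0]],
    [[-0.06, -0.01, 0], [0, 0, 0]],
  ],
)

```text
time: 28.18
tool_pos: [568.9, 99.4, 235.2]
tcp_rot: [180.0, 0.0, 101.6]
ft_force: [3.8, 0.1, -0.8]
finger_gap: 0.1
grip_force: 1.6
```

Request:
send_rows(
  steps=[
    [[-0.02, 0, 0], [0, 0, 0]],
    [[-0.04, -0.01, 0], [0, 0, 0]],
    [[-0.04, -0.01, 0], [0, 0, 0]],
  ],
)

```text
time: 28.55
tool_pos: [568.6, 99.4, 235.3]
tcp_rot: [179.8, -0.0, 101.6]
ft_force: [9.3, 0.7, -3.0]
finger_gap: -0.0
grip_force: 4.6
```

Request:
send_rows(
  steps=[
    [[-0.03, 0, 0], [0, 0, 0]],
    [[-0.03, 0, 0], [0, 0, 0]],
    [[-0.03, 0, 0], [0, 0, 0]],
    [[-0.03, 0, 0], [0, 0, 0]],
  ],
)

```text
time: 29.05
tool_pos: [568.4, 99.4, 235.4]
tcp_rot: [179.7, 0.0, 101.6]
ft_force: [13.5, 1.2, -4.3]
finger_gap: 0.1
grip_force: 6.7
```

Seated at 13.5 N. I'll retreat in +x, lift, and check.

Request:
send_rows(
  steps=[
    [[0.3, 0.05, 0], [0, 0, 0]],
    [[1.2, 0.2, 0], [0, 0, 0]],
    [[1.5, 0.2, 1], [0, 0, 0]],
    [[1.5, 0.2, 2.5], [0, 0, 0]],
    [[1.5, 0.2, 4], [0, 0, 0]],
    [[0, 0, 5], [0, 0, 0]],
    [[-2, 0, 5], [0, 0, 0]],
    [[-4, 0, 5], [0, 0, 0]],
    [[-4.5, -1, 5], [0, 0, 0]],
    [[-4.5, -1, 5], [0, 0, 0]],
  ],
)

```text
time: 30.3
tool_pos: [430.6, 68.3, 385.9]
tcp_rot: [180.0, 0.0, 101.6]
ft_force: [-0.1, -0.5, -0.6]
finger_gap: 0.0
grip_force: 0.0
```

```bash
python3 -c "
from h import *
S={}
for c in('top','scene'): s=snapshot(c); S[c]=s; save(s,c+'10')
print(sense()['time'])
from crop import *
comp('c10',[('top10',210,190),('scene10',180,220),('scene10',180,160),('scene10',250,130)])"
```

```text
30.4
```

View pics/c10.png

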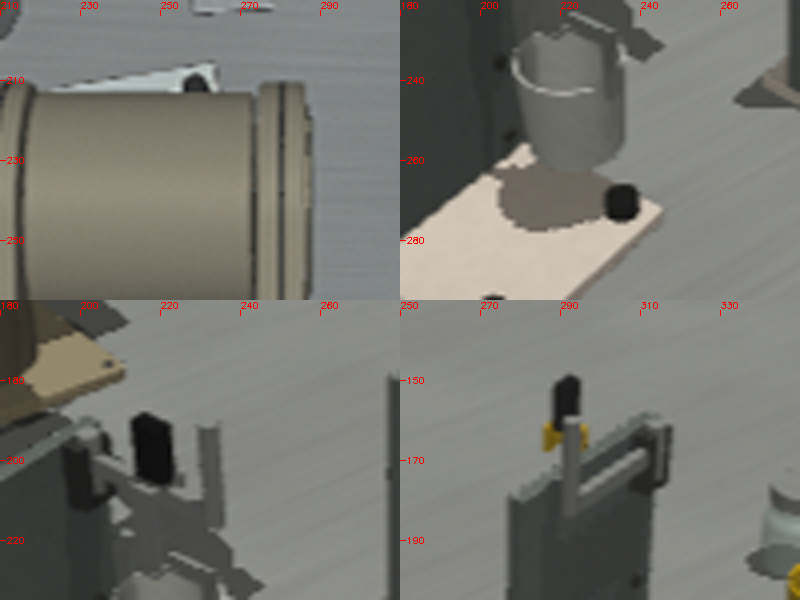

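```bash
python3 -c "
from bench import order; print(order.hand_in())"
```

```text
the job is handed in; nothing more can be done
None
```

The bucket now hangs by its crook on the swung-out hook, which I pushed against its stop at about 13 N. The emptied hook is folded flat and was pressed at about 13.5 N, and the job was handed in at about 30 s.

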